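# Load the pH calibration caddy

### The arm

A 7-joint arm with a two-finger parallel gripper is mounted at the origin on the work surface. World frame = base frame: x ahead of the robot, y to its left, z up, the work surface at z = 0. Lengths are in m, angles in degrees, forces in N, time in s.
With the tool pointing down it reaches from about 0.4 to 0.85 m from the base axis. Payload 4.4 kg.
Tool frame: the origin (TCP) lies at the very end of the fingers, on their centre line; the grasp point (between the pads) lies 19 mm behind it; x points along the fingers, y is the direction in which the jaws open and shut, and the axes are right-handed (so a half turn about x gives the same grasp; the last joint's range is limited). The gripper opens to 94 mm and grips with 3 to 60 N. Pads are 16 mm wide; open, the fingers measure 119 mm over their backs; the gripper's body (75 mm by 177 mm) begins 78 mm behind the grasp point.
Start: joints at [62.12, 36.005, 2.206, 86.941, -1.547, 57.084, -1.146], TCP at [0.266, -0.593, 0.205] pointing down, gripper open.
Joint ranges: [-175.42, 175.42], [-21.48, 121.26], [-71.46, 75.88], [10.55, 141.38], [-63.04, 243.04], [13.31, 113.54], [-168.57, 168.57]. Speed limits (degrees/s): [147.25, 147.25, 180, 180, 180, 180, 180].

### API

Orientations are given as a 3x3 rotation matrix whose columns are the frame's x, y, z axes.
In Python, from cell import manip gives the robot as it stands.
- The arm moves only by the tool jog_arm, never from a script. Its argument "increments" is one flat list of numbers, 7 for each row, row after row: the shift along the tool's x, y, z in mm, then the turn, a rotation vector about the tool's x, y, z in degrees, then the gripper's target within -1 to 1 (shut at 1, half-way at 0, fully open at -1). A call has 1 to 8 rows; each row is the pose to reach, as a shift and turn from the pose commanded when the call began, along the tool's axes at that moment; what a row does not reach only later rows make up. A row lasts 1/10 s, in which the tool goes at most 50 mm and 8.59 degrees, less where a joint would pass 70% of its speed; a pose out of reach is approached as far as the arm can. A call with a gripper value outside its range is refused whole. The fingers move at their own pace and stop on an object; the grip force is fixed at half the most. Time passes only in rows, so rows that repeat a pose let the fingers close. It gives the time, the measured TCP pose, the force and the opening at its end, in the units of the state.
- manip.observe(): the state, without advancing time (a new reading comes with each control period).
- manip.get_image(name): name is "side" or "top"; returns a dict with "image" (480x640x3 uint8, blue, green, red), "fx", "fy", "cx", "cy" (pixels), "position" and "rotation" of the camera in the world. Camera axes: x right, y down, z forward; pixel columns grow to the right and rows downward; lengths in m; the calibration is good to about 2 mm. A picture is of the moment at which its call begins. There is no depth.
- manip.close_job(): hands the job in, once; it reports no verdict.
Trained networks look in the newest picture that a camera, given by its name, has taken for a name from the list of things; names that differ only in an ending like _2 or _b are one class to them, and where a whole thing is asked for, a point or a joint stands for the part that bears it (a point fixed in the world has none). Each returns a list of dicts, best first, with "score" (0 to 1); they miss things now and then, are a little off and sometimes report something else, mostly with a low value. They report only what shows in the picture. A call takes as long as a camera call. They do not tell look-alikes from the thing itself.
- manip.search_frame(query, camera): "centre" ([column, row] in pixels, amid what is visible of it).
- manip.landmark_of(query, camera): "centre" ([column, row] in pixels: a listed point, or the origin of a listed thing).
The state is a dict: "time_s": time; "joints": joint angles; "qvel": joint speeds; "joint_torque": joint torques, N m; "tool_pos": TCP position; "tool_rot": TCP orientation; "force": force on the tool from outside, world axes, zero at the start; "ft_torque": the same for the moment, N m; "finger_gap": finger opening in m.
Only numpy, scipy, OpenCV 4.12 (cv2) and the standard library are available. Lean on these libraries where they do the work, as an engineer would, in place of code of your own. Each camera call takes 0.05 s, during which the arm holds its last target.

### The job

Load the caddy for calibrating the pH meter: stand each white buffer bottle upright in the caddy's cup of the same colour as its cap, and the empty rinse beaker, mouth up, in the grey cup. Set them down right to the bottom of the cups, do not drop them. The brown bottles are conductivity standards with similar caps: leave them standing where they are.

Things in the scene. Friction and masses are not known exactly. Their poses are not given: they have to be found in the camera images.
- buffer_red: Buffer bottle: opaque WHITE body, red screw cap, red band on the label. Loose, upright, round, about 85 g. Body 44 mm across up to 52 mm height, shoulder narrowing to a 22 mm neck at 64 to 68 mm, cap 28 mm across from 68 mm to the top at 90 mm. Grip by the cap from above with the fingertips above 65 mm, or by the body. Origin: centre of underside; z up.
- buffer_yellow: Buffer bottle: opaque WHITE body, yellow screw cap, yellow band on the label. Loose, upright, round, about 85 g. Body 44 mm across up to 52 mm height, shoulder narrowing to a 22 mm neck at 64 to 68 mm, cap 28 mm across from 68 mm to the top at 90 mm. Grip by the cap from above with the fingertips above 65 mm, or by the body. Origin: centre of underside; z up.
- buffer_blue: Buffer bottle: opaque WHITE body, blue screw cap, blue band on the label. Loose, upright, round, about 85 g. Body 44 mm across up to 52 mm height, shoulder narrowing to a 22 mm neck at 64 to 68 mm, cap 28 mm across from 68 mm to the top at 90 mm. Grip by the cap from above with the fingertips above 65 mm, or by the body. Origin: centre of underside; z up.
- rinse_beaker: Small open beaker of white plastic with thin blue graduation lines and a small spout at its +x side, empty, about 30 g. 45 mm across outside, walls 2 mm, 60 mm tall; loose, stands mouth up. Origin: centre of its underside; z up along its axis. Can be gripped from above across its outside near the rim (45 mm).
- amber_red: Conductivity standard, not part of the job: the same bottle in size and shape (44 mm across, 90 mm tall, cap 28 mm across) with a red cap too, but a dark BROWN body with a narrow plain white label. Loose, upright. Origin: centre of its underside; z up.
- amber_blue: Conductivity standard, not part of the job: the same bottle in size and shape (44 mm across, 90 mm tall, cap 28 mm across) with a blue cap too, but a dark BROWN body with a narrow plain white label. Loose, upright. Origin: centre of its underside; z up.
- cup_red: Fixed red plastic cup for the white bottle with the red cap; inside 62 mm across, 25 mm deep; rim 74 mm across. Origin: centre of its underside, 6 mm above the bench; inner floor 3 mm, rim 28 mm above the origin; z up. The 4 cups sit in a square, 84 mm pitch, in any order, in the caddy: a fixed low white box 178 x 178 x 30 mm.
- cup_yellow: Fixed yellow plastic cup for the white bottle with the yellow cap; inside 62 mm across, 25 mm deep; rim 74 mm across. Origin: centre of its underside, 6 mm above the bench; inner floor 3 mm, rim 28 mm above the origin; z up. The 4 cups sit in a square, 84 mm pitch, in any order, in the caddy: a fixed low white box 178 x 178 x 30 mm.
- cup_blue: Fixed blue plastic cup for the white bottle with the blue cap; inside 62 mm across, 25 mm deep; rim 74 mm across. Origin: centre of its underside, 6 mm above the bench; inner floor 3 mm, rim 28 mm above the origin; z up. The 4 cups sit in a square, 84 mm pitch, in any order, in the caddy: a fixed low white box 178 x 178 x 30 mm.
- cup_grey: Fixed grey plastic cup for the rinse beaker; inside 62 mm across, 25 mm deep; rim 74 mm across. Origin: centre of its underside, 6 mm above the bench; inner floor 3 mm, rim 28 mm above the origin; z up. The 4 cups sit in a square, 84 mm pitch, in any order, in the caddy: a fixed low white box 178 x 178 x 30 mm.
Things that resemble listed ones, but are neither listed nor needed, are in the scene too. What is shaped like the buffer_blue but green is not meant.

How it is judged:
By the outcome, as a careful person would: the job done as asked, in the order asked, and still so for the second after the job is handed in, with the robot touching nothing.
It also fails if it takes over 106 s, if anything falls off the work surface, if the arm or the gripper's body presses on something with over 40 N, if the wrist force passes 120 N, or if a joint passes its speed limit or range.

## Working session

There is one attempt and no reset: what is moved stays moved. The work goes in short steps, Python scripts to look and compute and a tool call to move; the robot and the scene stay as the last step left them, time stands still between calls to the robot, and variables do not carry over. Pictures are saved under pics/ and viewed, and the job is handed in when it is done.

Besides the shell and the picture viewer there is one more tool, called after ">>>" as name(argument=value, ...) on one line, values as JSON. jog_arm: Moves the arm, as the interface text tells. Its arguments: {"type":"object","properties":{"increments":{"type":"array","items":{"type":"number"}}},"required":["increments"]}

```bash
mkdir -p pics; ls; cat > h.py <<'E'
import numpy as np, cv2
from cell import manip
def shot(n,f):
    d=manip.get_image(n); cv2.imwrite('pics/'+f,d['image']); return d
def ray(d,px,z):
    R=np.array(d['rotation']); p=np.array(d['position'])
    v=R@np.array([(px[0]-d['cx'])/d['fx'],(px[1]-d['cy'])/d['fy'],1])
    return p+v*(z-p[2])/v[2]
def proj(d,X):
    R=np.array(d['rotation']); q=R.T@(np.array(X)-np.array(d['position']))
    return [d['fx']*q[0]/q[2]+d['cx'],d['fy']*q[1]/q[2]+d['cy']]
E
python3 - <<'E'
from h import *
np.set_printoptions(precision=4,suppress=True)
s=manip.observe(); print(s)
for n in('top','side'):
    d=shot(n,n+'0.png'); print(n,d['fx'],d['fy'],d['cx'],d['cy'],d['position'],d['rotation'])
E
```

```text
pics
{'time_s': 0.0, 'joints': array([62.121 , 36.0571,  2.2021, 86.9928, -1.5463, 57.0838, -1.1463]), 'qvel': array([ 0.0952,  0.0418,  0.0229,  0.1762, -0.0473,  0.086 ,  0.01  ]), 'joint_torque': array([  0.001 , -54.973 ,   1.1439, -18.6632,  -0.052 ,   0.024 ,
         0.0002]), 'tool_pos': array([ 0.2653, -0.5927,  0.2046]), 'tool_rot': array([[-0.0008,  0.4085, -0.9128],
       [ 0.0016, -0.9128, -0.4085],
       [-1.    , -0.0018,  0.    ]]), 'force': array([-0.0915, -0.0462,  0.1389]), 'ft_torque': array([ 0.0125, -0.0305,  0.0197]), 'finger_gap': 0.09397569805210196}
top 503.28775768702775 503.28775768702775 320.6797774073552 237.70446244190424 [0.3586 0.0076 1.2676] [[-0.005  -0.9914  0.131 ]
 [-1.      0.0044 -0.0052]
 [ 0.0046 -0.131  -0.9914]]
side 622.1149079051554 622.1149079051554 313.3509313160494 238.01318189408593 [0.3057 0.9829 0.9109] [[-0.976  -0.1508  0.157 ]
 [-0.2174  0.6352 -0.7411]
 [ 0.0121 -0.7575 -0.6527]]
```

View pics/top0.png

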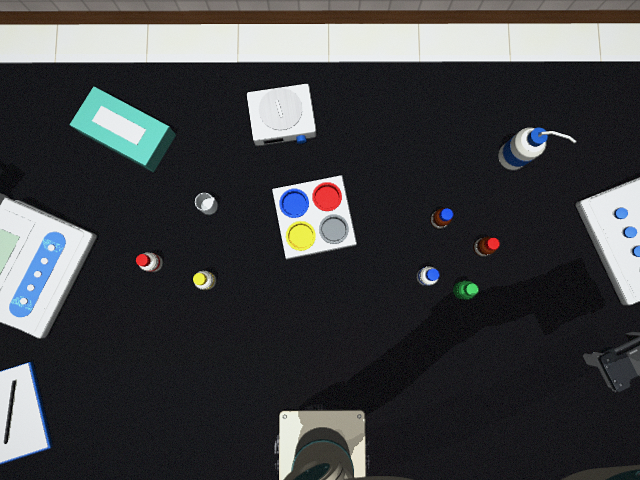

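View pics/side0.png

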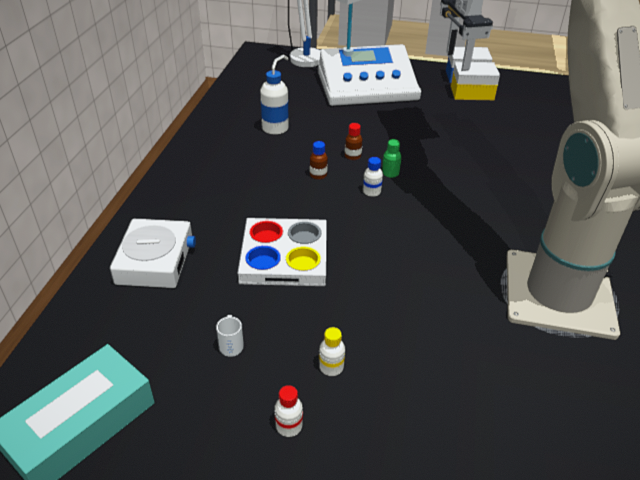

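```bash
cat > m.py <<'E'
from h import *
np.set_printoptions(precision=4,suppress=True)
def blob(im,seed,hue,rad):
    hsv=cv2.cvtColor(im,cv2.COLOR_BGR2HSV).astype(int)
    H,S,V=hsv[...,0],hsv[...,1],hsv[...,2]
    if hue is None: m=(S<60)&(V>70)
    else:
        dh=abs(H-hue);dh=np.minimum(dh,180-dh); m=(dh<9)&(S>120)&(V>60)
    yy,xx=np.mgrid[:480,:640]; m&=(abs(xx-seed[0])<rad)&(abs(yy-seed[1])<rad)
    n,l,st,c=cv2.connectedComponentsWithStats(m.astype(np.uint8))
    k=min((i for i in range(1,n) if st[i][4]>15),key=lambda i:np.hypot(*(c[i]-seed)))
    cs,_=cv2.findContours((l==k).astype(np.uint8),cv2.RETR_EXTERNAL,cv2.CHAIN_APPROX_NONE)
    h=cv2.convexHull(max(cs,key=len)); M=cv2.moments(h)
    return np.array([M['m10']/M['m00'],M['m01']/M['m00']]),st[k]
E
python3 - <<'E'
from m import *
t=manip.get_image('top'); s=manip.get_image('side')
T={'red':((143,261),(288,395),0,10,.079),'yellow':((204,279),(333,335),28,10,.079),'blue':((432,273),(374,163),115,9,.079),
'ared':((492,243),(355,130),0,9,.079),'ablue':((446,214),(319,148),115,9,.079),
'cred':((327,197),(266,231),0,22,.034),'cyellow':((301,236),(303,258),28,22,.034),'cblue':((294,203),(263,258),115,22,.034)}
for k,(a,b,h,r,z) in T.items():
    ca,sa=blob(t['image'],a,h,r); cb,sb=blob(s['image'],b,h,int(r*1.3))
    print(k,ca,sa,cb,sb, ray(t,ca,z),ray(s,cb,z))
im=t['image']; a=cv2.resize(im[180:310,120:250],(520,520),interpolation=2); 
cv2.imwrite('pics/c1.png',np.hstack([cv2.resize(im[190:290,130:230],(400,400)),cv2.resize(im[205:305,405:505],(400,400))]))
im=s['image']; cv2.imwrite('pics/c2.png',np.hstack([cv2.resize(im[310:440,210:340+30-30],(400,400)),cv2.resize(im[110:210,300:400],(400,400))]))
print(manip.landmark_of('rinse_beaker','top'),manip.landmark_of('rinse_beaker','side'))
for q in('cup_grey','buffer_blue','buffer_red'):
  print(q,[(x['score'],np.round(ray(t,x['centre'],0.0),3)) for x in manip.landmark_of(q,'top')][:3])
E
```

```text
red [142.3585 259.7923] [136 254  14  12 143] [287.7049 395.6505] [278 385  20  23 360] [0.4648 0.4233 0.079 ] [0.4622 0.4207 0.079 ]
yellow [199.9163 278.5604] [195 273  12  12 119] [332.4065 336.3052] [324 327  18  20 300] [0.4199 0.2861 0.079 ] [0.417  0.2853 0.079 ]
blue [432.5741 274.4416] [426 269  14  12 130] [374.     162.9247] [368 156  13  15 163] [ 0.4269 -0.2625  0.079 ] [ 0.4246 -0.2631  0.079 ]
ared [491.9    244.0103] [484 238  16  14 156] [353.9751 129.068 ] [348 122  13  15 161] [ 0.4987 -0.4065  0.079 ] [ 0.4974 -0.4052  0.079 ]
ablue [446.2816 214.0721] [440 208  14  13 137] [318.4093 147.0993] [313 140  12  15 153] [ 0.5715 -0.3004  0.079 ] [ 0.5684 -0.2999  0.079 ]
cred [326.7941 196.3906] [313 183  29  28 653] [265.8115 231.3231] [250 221  33  22 558] [ 0.6257 -0.0147  0.034 ] [ 0.6225 -0.0105  0.034 ]
cyellow [300.2162 235.5191] [286 221  29  30 667] [302.7053 258.1732] [286 247  35  24 652] [0.5272 0.0517 0.034 ] [0.5242 0.0551 0.034 ]
cblue [293.8646 202.9255] [280 189  29  29 663] [262.6815 257.1964] [246 246  34  24 645] [0.6094 0.0675 0.034 ] [0.606  0.0714 0.034 ]
[] [{'centre': [231.4, 344.9], 'score': 0.84}]
cup_grey [(0.82, array([ 0.55 , -0.035,  0.   ]))]
buffer_blue [(0.66, array([ 0.433, -0.27 ,  0.   ])), (0.59, array([ 0.401, -0.351,  0.   ]))]
buffer_red [(0.89, array([0.46 , 0.422, 0.   ])), (0.47, array([ 0.564, -0.3  ,  0.   ]))]
```

View pics/c1.png

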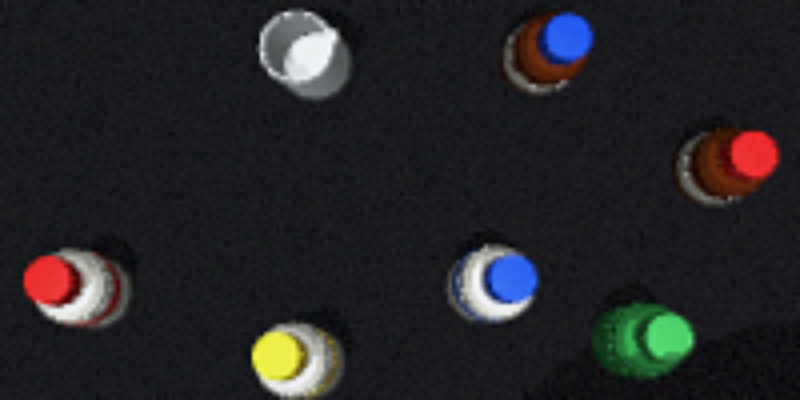

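View pics/c2.png

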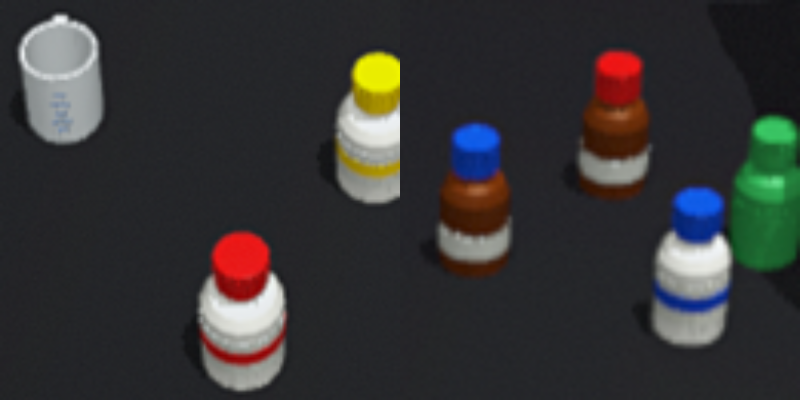

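```bash
cat > g.py <<'E'
import sys
from m import *
def go(X):
    s=manip.observe(); R=np.array(s['tool_rot']); p=np.array(s['tool_pos'])
    print('t',round(s['time_s'],2),'p',p.round(4),'gap',round(s['finger_gap'],4),'f',s['force'].round(1),'j',s['joints'].round(0))
    for x in X: print(x,'->',(R.T@(np.array(x)-p)*1000).round(1))
if __name__=='__main__':
    a=list(map(float,sys.argv[1:])); go([a[i:i+3] for i in range(0,len(a),3)])
E
python3 - <<'E'
from g import *
go([(.4255,-.2615,.205),(.4255,-.2615,.066)])
t=manip.get_image('top'); 
print('beaker',ray(t,(204.3,201.7),.06)); s=manip.get_image('side'); print(ray(s,(210+60*130/400,310+50*130/400),.06))
for k,z in (('blue',.088),):
  pass
for px in ((142.4,259.8),(199.9,278.6),(432.6,274.4)): print(ray(t,px,.088))
print(proj(t,(.463,.42,.09)))
E
```

```text
t 0.45 p [ 0.2655 -0.5932  0.2054] gap 0.094 f [-0.4 -0.1  0.5] j [62. 36.  2. 87. -2. 57. -1.]
(0.4255, -0.2615, 0.205) -> [   0.5 -237.5 -281.5]
(0.4255, -0.2615, 0.066) -> [ 139.5 -237.4 -281.5]
beaker [0.608  0.2848 0.06  ]
[0.6041 0.2885 0.06  ]
[0.464 0.42  0.088]
[0.4193 0.2841 0.088 ]
[ 0.4265 -0.2606  0.088 ]
[np.float64(142.08956358889836), np.float64(260.1396420337645)]
```

>>> jog_arm(increments=[0,-30,-35,0,0,0,-0.3,0,-70,-83,0,0,0,-0.3,0,-110,-130,0,0,0,-0.3,0,-148,-176,0,0,0,-0.3,0,-185,-220,0,0,0,-0.3,0,-215,-255,0,0,0,-0.3,0,-232,-275,0,0,0,-0.3,0,-237,-281,0,0,0,-0.3])

```text
time_s: 1.35
tool_pos: [0.4275, -0.2571, 0.2058]
tool_rot: [[0.001, 0.414, -0.91], [0.002, -0.91, -0.414], [-1.0, -0.001, -0.002]]
force: [-0.1, 0.3, 0.2]
finger_gap: 0.061
```

```bash
python3 - <<'E'
from g import *
go([(.4255,-.2615,.205),(.4255,-.2615,.066)])
t=shot('top','t1.png');im=t['image'][200:320,360:520];s=shot('side','s1.png')['image'][60:240,280:520]
cv2.imwrite('pics/x1.png',np.hstack([cv2.resize(im,(400,300)),cv2.resize(s,(400,300))]))
E
```

```text
t 1.35 p [ 0.4275 -0.2571  0.2058] gap 0.061 f [-0.1  0.3  0.2] j [ 27.  24.   1. 111.  -1.  46. -37.]
(0.4255, -0.2615, 0.205) -> [0.8 3.2 3.6]
(0.4255, -0.2615, 0.066) -> [139.8   3.3   3.9]
```

View pics/x1.png

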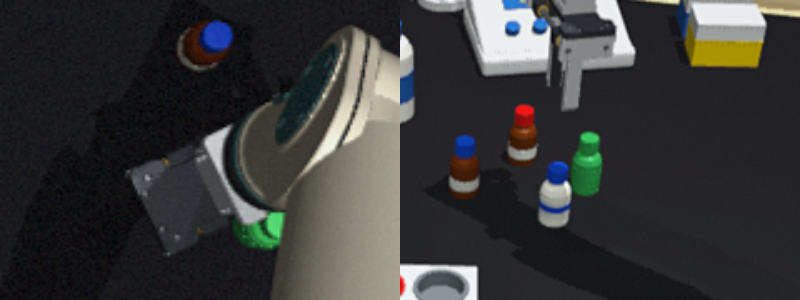

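>>> jog_arm(increments=[20,0,0,0,0,0,-0.3,50,0,0,0,0,0,-0.3,80,0,0,0,0,0,-0.3,105,0,0,0,0,0,-0.3,115,0,0,0,0,0,-0.3,115,0,0,0,0,0,-0.3])

```text
time_s: 2.05
tool_pos: [0.424, -0.2629, 0.0895]
tool_rot: [[-0.002, 0.407, -0.913], [0.001, -0.913, -0.407], [-1.0, -0.002, 0.002]]
force: [-0.8, 0.2, -0.3]
finger_gap: 0.0608
```

```bash
python3 - <<'E'
from g import *
go([(.4255,-.2615,.066)])
s=shot('side','s2.png')['image'][60:240,280:520]
cv2.imwrite('pics/x2.png',cv2.resize(s,(720,540)))
E
```

```text
t 2.05 p [ 0.424  -0.2629  0.0895] gap 0.0608 f [-0.8  0.2 -0.3] j [ 28.  34.   1. 117.  -1.  29. -37.]
(0.4255, -0.2615, 0.066) -> [23.5 -0.7 -2. ]
```

View pics/x2.png

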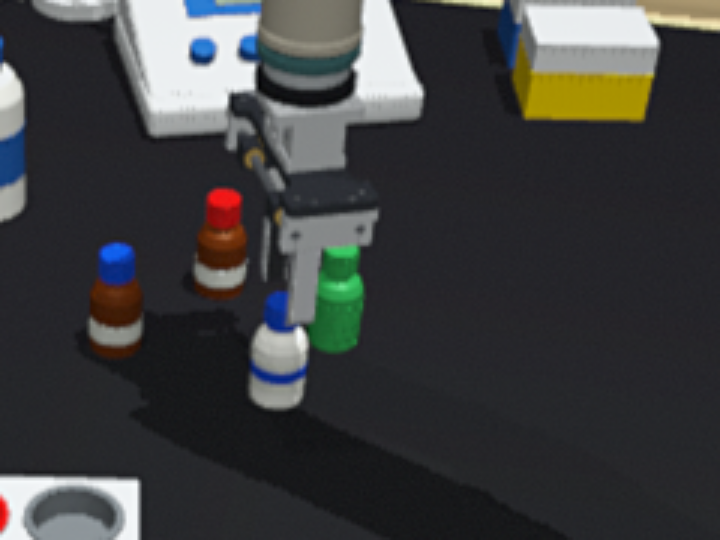

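>>> jog_arm(increments=[12,-0.5,-2,0,0,0,-0.3,23,-0.5,-2,0,0,0,-0.3,24,-0.5,-2,0,0,0,-0.3,24,-0.5,-2,0,0,0,1,24,-0.5,-2,0,0,0,1,24,-0.5,-2,0,0,0,1,24,-0.5,-2,0,0,0,1,24,-0.5,-2,0,0,0,1])

```text
time_s: 2.9
tool_pos: [0.427, -0.261, 0.0667]
tool_rot: [[0.001, 0.408, -0.913], [-0.0, -0.913, -0.408], [-1.0, 0.0, -0.0]]
force: [0.2, 0.4, 0.9]
finger_gap: 0.0276
```

```bash
python3 - <<'E'
from g import *
go([(.6077,.0695,.15)])
s=shot('side','s3.png')['image'][60:240,280:520]
cv2.imwrite('pics/x3.png',cv2.resize(s,(720,540)))
E
```

```text
t 2.9 p [ 0.427  -0.261   0.0667] gap 0.0276 f [0.2 0.4 0.9] j [ 28.  36.   1. 118.  -1.  26. -37.]
(0.6077, 0.0695, 0.15) -> [ -83.3 -227.9 -300. ]
```

View pics/x3.png

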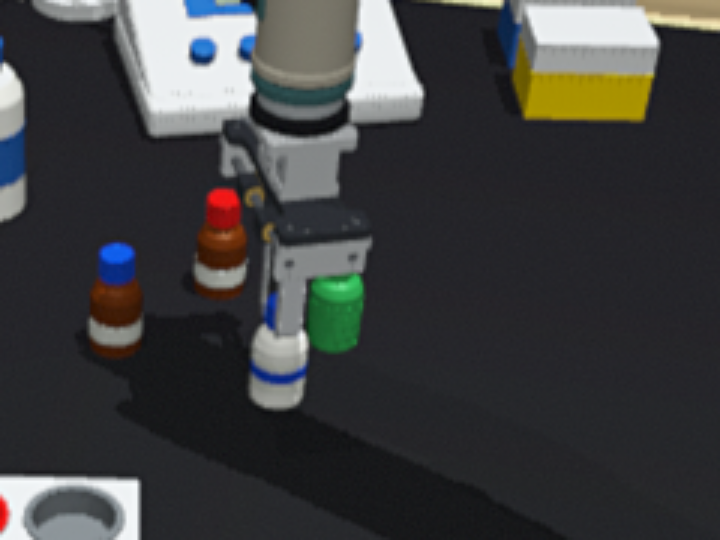

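>>> jog_arm(increments=[-15,0,0,0,0,0,1,-45,0,0,0,0,0,1,-75,-10,-13,0,0,0,1,-95,-28,-37,0,0,0,1,-105,-50,-66,0,0,0,1,-105,-73,-96,0,0,0,1,-105,-96,-126,0,0,0,1,-105,-119,-156,0,0,0,1])

```text
time_s: 3.75
tool_pos: [0.521, -0.0872, 0.1716]
tool_rot: [[-0.0, 0.408, -0.913], [-0.0, -0.913, -0.408], [-1.0, 0.0, 0.0]]
force: [1.1, -0.7, -1.1]
finger_gap: 0.0271
```

>>> jog_arm(increments=[0,-23,-30,0,0,0,1,0,-46,-60,0,0,0,1,0,-68,-90,0,0,0,1,0,-86,-114,0,0,0,1,0,-100,-132,0,0,0,1,0,-108,-143,0,0,0,1,0,-108,-143,0,0,0,1,0,-108,-143,0,0,0,1])

```text
time_s: 4.55
tool_pos: [0.6064, 0.067, 0.1712]
tool_rot: [[-0.001, 0.408, -0.913], [-0.001, -0.913, -0.408], [-1.0, 0.001, 0.002]]
force: [-0.5, -0.5, -1.3]
finger_gap: 0.0271
```

```bash
python3 - <<'E'
from g import *
go([(.6077,.0695,.105),(.6077,.0695,.0765)])
s=shot('side','s4.png')['image'][120:320,160:400]
t=shot('top','t4.png')['image'][120:280,220:412]
cv2.imwrite('pics/x4.png',np.hstack([cv2.resize(s,(480,400)),cv2.resize(t,(310,400))]))
E
```

```text
t 4.55 p [0.6064 0.067  0.1712] gap 0.0271 f [-0.5 -0.5 -1.3] j [-10.  35.   2.  96.  -1.  50. -74.]
(0.6077, 0.0695, 0.105) -> [66.2 -1.8 -2.4]
(0.6077, 0.0695, 0.0765) -> [94.7 -1.8 -2.4]
```

View pics/x4.png

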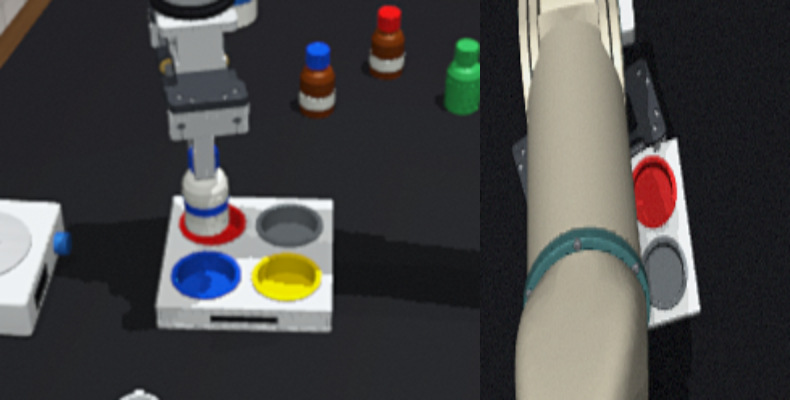

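>>> jog_arm(increments=[15,-2,-2,0,0,0,1,35,-2,-2,0,0,0,1,50,-2,-2,0,0,0,1,58,-2,-2,0,0,0,1,58,-2,-2,0,0,0,1,58,-2,-2,0,0,0,1])

```text
time_s: 5.25
tool_pos: [0.6084, 0.0704, 0.1141]
tool_rot: [[0.001, 0.408, -0.913], [-0.0, -0.913, -0.408], [-1.0, 0.0, -0.001]]
force: [-0.2, 0.8, -0.3]
finger_gap: 0.0276
```

```bash
python3 - <<'E'
from g import *
go([(.6077,.0695,.0755)])
s=shot('side','s5.png')['image'][170:300,220:350]
cv2.imwrite('pics/x5.png',cv2.resize(s,(600,600)))
E
```

```text
t 5.25 p [0.6084 0.0704 0.1141] gap 0.0276 f [-0.2  0.8 -0.3] j [-10.  39.   2.  98.  -2.  43. -74.]
(0.6077, 0.0695, 0.0755) -> [38.6  0.6  1. ]
```

View pics/x5.png

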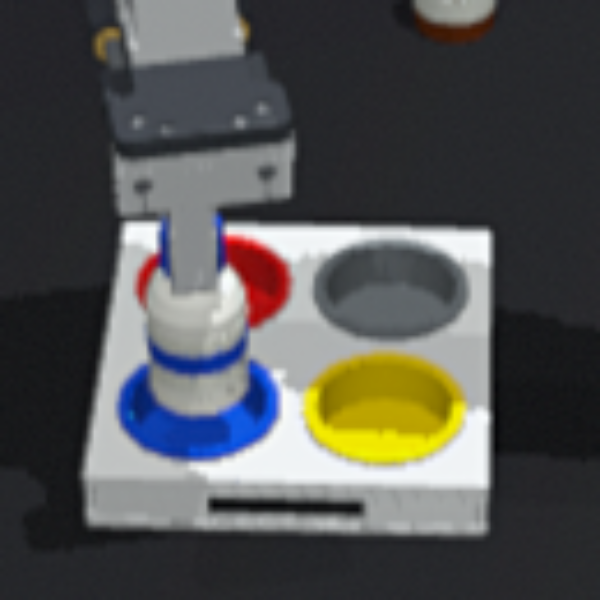

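>>> jog_arm(increments=[10,0,0.5,0,0,0,1,20,0,0.5,0,0,0,1,28,0,0.5,0,0,0,1,33,0,0.5,0,0,0,1,35.5,0,0.5,0,0,0,1,37,0,0.5,0,0,0,1,37.5,0,0.5,0,0,0,1,37.5,0,0.5,0,0,0,1])

```text
time_s: 6.1
tool_pos: [0.6078, 0.0709, 0.0762]
tool_rot: [[0.0, 0.408, -0.913], [0.0, -0.913, -0.408], [-1.0, 0.0, -0.0]]
force: [-0.6, 0.2, -1.6]
finger_gap: 0.0277
```

>>> jog_arm(increments=[0.7,0,0,0,0,0,1,0.7,0,0,0,0,0,1])

```text
time_s: 6.3
tool_pos: [0.608, 0.0709, 0.0758]
tool_rot: [[0.001, 0.408, -0.913], [0.0, -0.913, -0.408], [-1.0, 0.0, -0.001]]
force: [-0.4, -0.3, 1.0]
finger_gap: 0.0272
```

>>> jog_arm(increments=[0.7,0,0,0,0,0,1,0.7,0,0,0,0,0,1])

```text
time_s: 6.5
tool_pos: [0.6081, 0.0709, 0.0758]
tool_rot: [[0.001, 0.408, -0.913], [0.0, -0.913, -0.408], [-1.0, 0.0, -0.001]]
force: [-0.4, -0.4, 6.7]
finger_gap: 0.0274
```

>>> jog_arm(increments=[-0.7,0,0,0,0,0,1,-0.7,0,0,0,0,0,-0.2,-0.7,0,0,0,0,0,-0.2,-0.7,0,0,0,0,0,-0.2,-10,0,0,0,0,0,-0.2,-30,0,0,0,0,0,-0.2,-65,0,0,0,0,0,-0.2,-100,0,0,0,0,0,-0.2])

```text
time_s: 7.3
tool_pos: [0.6072, 0.0708, 0.1758]
tool_rot: [[-0.001, 0.408, -0.913], [-0.0, -0.913, -0.408], [-1.0, -0.0, 0.001]]
force: [0.7, 0.2, -0.4]
finger_gap: 0.0563
```

```bash
python3 - <<'E'
from g import *
go([(.4185,.2847,.180),(.4185,.2847,.066)])
s=shot('side','s6.png')['image'][120:320,160:400]
cv2.imwrite('pics/x6.png',cv2.resize(s,(600,500)))
E
```

```text
t 7.3 p [0.6072 0.0708 0.1758] gap 0.0563 f [ 0.7  0.2 -0.4] j [-10.  35.   2.  95.  -1.  50. -74.]
(0.4185, 0.2847, 0.18) -> [  -4.  -272.3   84.9]
(0.4185, 0.2847, 0.066) -> [ 110.  -272.3   84.8]
```

View pics/x6.png

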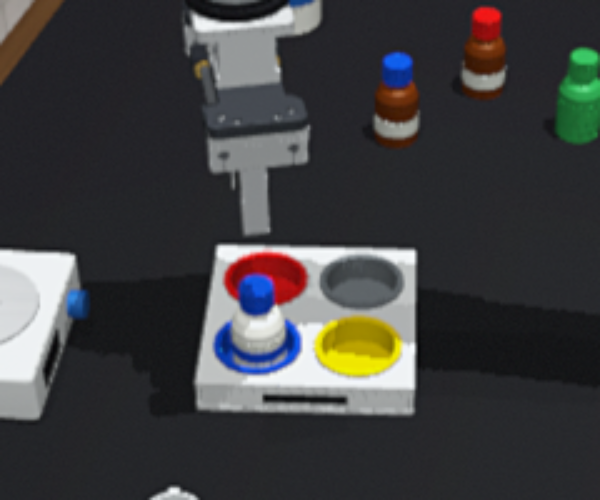

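>>> jog_arm(increments=[-4,-30,9,0,0,0,-0.2,-4,-72,22,0,0,0,-0.2,-4,-117,36,0,0,0,-0.2,-4,-162,50,0,0,0,-0.2,-4,-207,64,0,0,0,-0.2,-4,-245,76,0,0,0,-0.2,-4,-265,82,0,0,0,-0.2,-4,-272,85,0,0,0,-0.2])

```text
time_s: 8.15
tool_pos: [0.4172, 0.2869, 0.1791]
tool_rot: [[0.0, 0.413, -0.911], [0.001, -0.911, -0.413], [-1.0, -0.001, -0.001]]
force: [0.6, -0.1, -1.2]
finger_gap: 0.0564
```

>>> jog_arm(increments=[15,0,0,0,0,0,-0.2,45,0,0,0,0,0,-0.2,70,0,0,0,0,0,-0.2,84,0,0,0,0,0,-0.2,88,0,0,0,0,0,-0.2,88,0,0,0,0,0,-0.2])

```text
time_s: 8.75
tool_pos: [0.4195, 0.2835, 0.0904]
tool_rot: [[-0.0, 0.407, -0.913], [-0.001, -0.913, -0.407], [-1.0, 0.001, 0.0]]
force: [0.2, 0.6, 0.1]
finger_gap: 0.0563
```

```bash
python3 - <<'E'
from g import *
go([(.4185,.2847,.066)])
s=shot('side','s7.png')['image'][240:400,230:430]
cv2.imwrite('pics/x7.png',cv2.resize(s,(750,600)))
E
```

```text
t 8.75 p [0.4195 0.2835 0.0904] gap 0.0563 f [0.2 0.6 0.1] j [ -38.   34.    1.  116.   -2.   30. -102.]
(0.4185, 0.2847, 0.066) -> [24.4 -1.5  0.5]
```

View pics/x7.png

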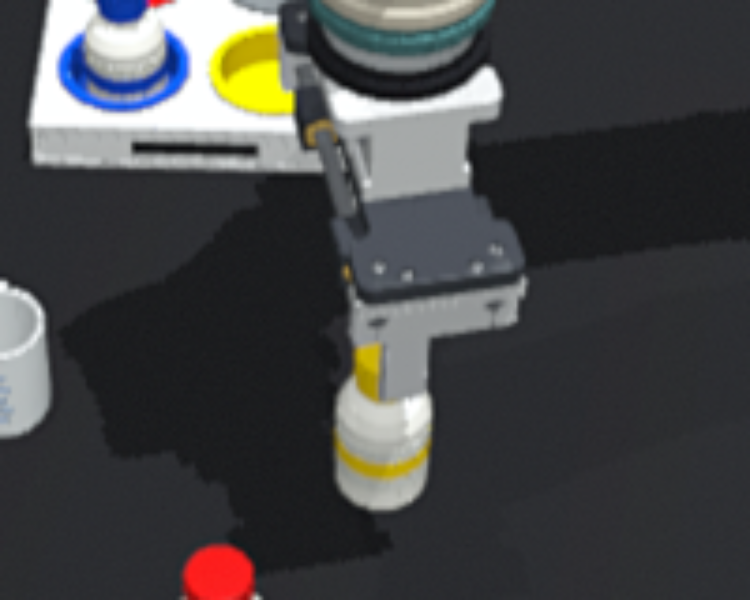

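>>> jog_arm(increments=[12,-1,0,0,0,0,-0.2,22,-1,0,0,0,0,-0.2,24,-1,0,0,0,0,-0.2,24,-1,0,0,0,0,1,24,-1,0,0,0,0,1,24,-1,0,0,0,0,1,24,-1,0,0,0,0,1,24,-1,0,0,0,0,1])

```text
time_s: 9.6
tool_pos: [0.4186, 0.2854, 0.0668]
tool_rot: [[0.0, 0.408, -0.913], [0.0, -0.913, -0.408], [-1.0, -0.0, -0.0]]
force: [-0.2, -0.0, -0.7]
finger_gap: 0.0272
```

```bash
python3 g.py .5257 .0535 .175
```

```text
t 9.6 p [0.4186 0.2854 0.0668] gap 0.0272 f [-0.2 -0.  -0.7] j [ -38.   37.    1.  117.   -2.   27. -102.]
[0.5257, 0.0535, 0.175] -> [-108.2  255.4   -3. ]
```

>>> jog_arm(increments=[-15,0,0,0,0,0,1,-45,0,0,0,0,0,1,-75,15,0,0,0,0,1,-98,45,0,0,0,0,1,-108,80,-1,0,0,0,1,-108,117,-1,0,0,0,1,-108,153,-2,0,0,0,1,-108,188,-2,0,0,0,1])

```text
time_s: 10.4
tool_pos: [0.4976, 0.113, 0.1748]
tool_rot: [[0.0, 0.408, -0.913], [0.0, -0.913, -0.408], [-1.0, 0.0, -0.0]]
force: [0.4, -0.0, -1.0]
finger_gap: 0.0273
```

>>> jog_arm(increments=[0,28,-1,0,0,0,1,0,50,-1,0,0,0,1,5,62,-1,0,0,0,1,20,66,-1,0,0,0,1,40,66,-1,0,0,0,1,55,66,-1,0,0,0,1,60,66,-1,0,0,0,1,60,66,-1,0,0,0,1])

```text
time_s: 11.2
tool_pos: [0.5241, 0.0552, 0.1138]
tool_rot: [[-0.002, 0.409, -0.912], [0.0, -0.912, -0.409], [-1.0, -0.001, 0.002]]
force: [0.1, -0.7, -0.6]
finger_gap: 0.0276
```

```bash
python3 - <<'E'
from g import *
go([(.526,.0545,.0759)])
s=shot('side','s8.png')['image'][170:300,220:350]
cv2.imwrite('pics/x8.png',cv2.resize(s,(600,600)))
E
```

```text
t 11.2 p [0.5241 0.0552 0.1138] gap 0.0276 f [ 0.1 -0.7 -0.6] j [-10.  33.   1. 112.  -1.  35. -74.]
(0.526, 0.0545, 0.0759) -> [37.9  1.4 -1.5]
```

View pics/x8.png

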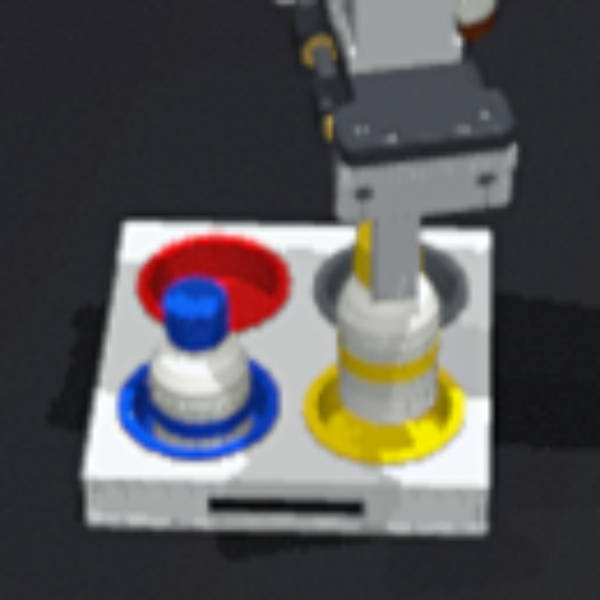

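>>> jog_arm(increments=[10,1,-1.5,0,0,0,1,20,1,-1.5,0,0,0,1,28,1,-1.5,0,0,0,1,33,1,-1.5,0,0,0,1,36,1,-1.5,0,0,0,1,37.5,1,-1.5,0,0,0,1,38,1,-1.5,0,0,0,1,38,1,-1.5,0,0,0,1])

```text
time_s: 12.05
tool_pos: [0.5269, 0.0544, 0.0767]
tool_rot: [[0.0, 0.408, -0.913], [0.0, -0.913, -0.408], [-1.0, 0.0, -0.0]]
force: [-0.0, 0.0, -0.7]
finger_gap: 0.0273
```

>>> jog_arm(increments=[0.7,0,0,0,0,0,1,0.7,0,0,0,0,0,1])

```text
time_s: 12.25
tool_pos: [0.5269, 0.0544, 0.0761]
tool_rot: [[0.0, 0.408, -0.913], [0.0, -0.913, -0.408], [-1.0, 0.0, -0.0]]
force: [-0.0, -0.1, -0.3]
finger_gap: 0.0274
```

>>> jog_arm(increments=[0.7,0,0,0,0,0,1,0.7,0,0,0,0,0,1])

```text
time_s: 12.45
tool_pos: [0.5271, 0.0545, 0.0758]
tool_rot: [[0.001, 0.408, -0.913], [0.0, -0.913, -0.408], [-1.0, 0.0, -0.001]]
force: [-0.8, -0.1, 4.4]
finger_gap: 0.0271
```

>>> jog_arm(increments=[-0.4,0,0,0,0,0,1,-0.4,0,0,0,0,0,-0.2,-0.4,0,0,0,0,0,-0.2,-0.4,0,0,0,0,0,-0.2,-10,0,0,0,0,0,-0.2,-30,0,0,0,0,0,-0.2,-65,0,0,0,0,0,-0.2,-104,0,0,0,0,0,-0.2])

```text
time_s: 13.25
tool_pos: [0.526, 0.0543, 0.1802]
tool_rot: [[-0.002, 0.408, -0.913], [-0.0, -0.913, -0.408], [-1.0, -0.0, 0.002]]
force: [1.7, 1.2, 0.4]
finger_gap: 0.0562
```

```bash
python3 - <<'E'
from g import *
go([(.463,.4205,.180),(.463,.4205,.066)])
s=shot('side','s9.png')['image'][120:320,160:400]
cv2.imwrite('pics/x9.png',cv2.resize(s,(600,500)))
E
```

```text
t 13.25 p [0.526  0.0543 0.1802] gap 0.0562 f [1.7 1.2 0.4] j [-10.  28.   2. 108.  -1.  44. -74.]
(0.463, 0.4205, 0.18) -> [   0.2 -360.   -92.1]
(0.463, 0.4205, 0.066) -> [ 114.2 -359.9  -92.3]
```

View pics/x9.png

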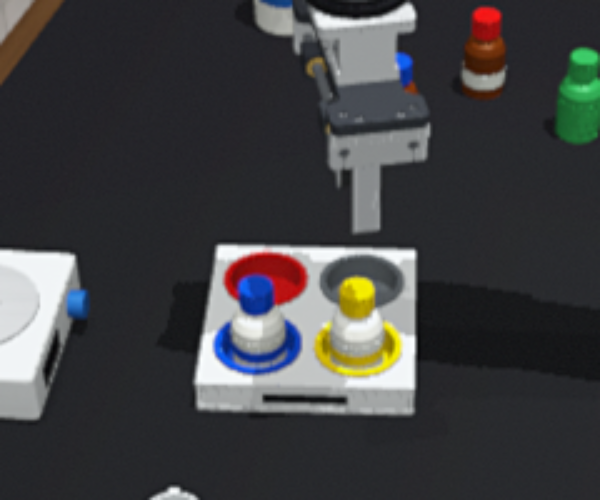

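>>> jog_arm(increments=[0,-35,-9,0,0,0,-0.2,0,-82,-21,0,0,0,-0.2,0,-130,-33,0,0,0,-0.2,0,-178,-45,0,0,0,-0.2,0,-226,-57,0,0,0,-0.2,0,-274,-70,0,0,0,-0.2,0,-318,-81,0,0,0,-0.2,0,-348,-88,0,0,0,-0.2])

```text
time_s: 14.1
tool_pos: [0.4632, 0.4123, 0.1797]
tool_rot: [[-0.0, 0.412, -0.911], [0.002, -0.911, -0.412], [-1.0, -0.002, -0.001]]
force: [0.3, -0.9, 0.3]
finger_gap: 0.0566
```

>>> jog_arm(increments=[5,-12,-3,0,0,0,-0.2,35,-12,-3,0,0,0,-0.2,65,-12,-3,0,0,0,-0.2,83,-12,-3,0,0,0,-0.2,88,-12,-3,0,0,0,-0.2,88,-12,-3,0,0,0,-0.2])

```text
time_s: 14.7
tool_pos: [0.4632, 0.4187, 0.0907]
tool_rot: [[-0.001, 0.407, -0.913], [-0.002, -0.913, -0.407], [-1.0, 0.001, 0.001]]
force: [0.3, 0.0, -1.0]
finger_gap: 0.0565
```

```bash
python3 - <<'E'
from g import *
go([(.463,.4205,.066)])
s=shot('side','s10.png')['image'][300:460,190:390]
cv2.imwrite('pics/x10.png',cv2.resize(s,(750,600)))
E
```

```text
t 14.7 p [0.4632 0.4187 0.0907] gap 0.0565 f [ 0.3  0.  -1. ] j [ -46.   42.    2.   97.   -2.   41. -109.]
(0.463, 0.4205, 0.066) -> [24.7 -1.8 -0.6]
```

View pics/x10.png

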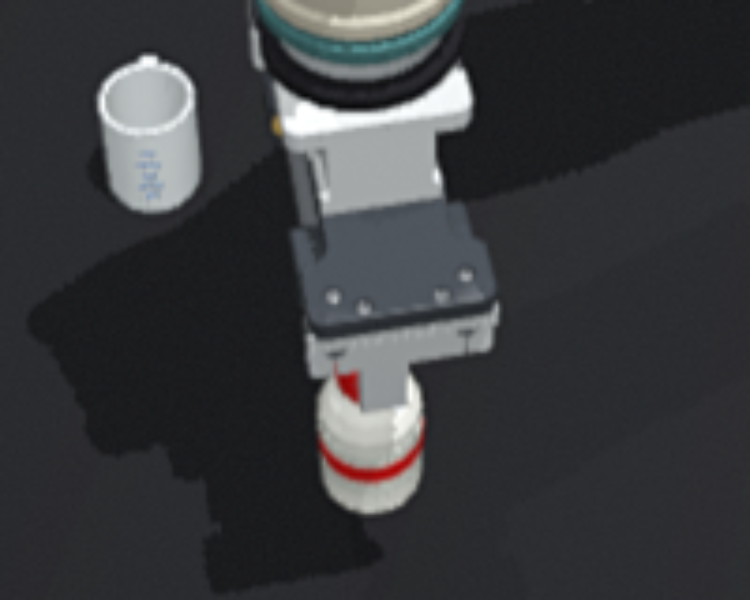

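>>> jog_arm(increments=[12,-1,-0.5,0,0,0,-0.2,22,-1,-0.5,0,0,0,-0.2,24,-1,-0.5,0,0,0,-0.2,24,-1,-0.5,0,0,0,1,24,-1,-0.5,0,0,0,1,24,-1,-0.5,0,0,0,1,24,-1,-0.5,0,0,0,1,24,-1,-0.5,0,0,0,1])

```text
time_s: 15.55
tool_pos: [0.463, 0.4214, 0.0675]
tool_rot: [[0.0, 0.408, -0.913], [0.0, -0.913, -0.408], [-1.0, -0.0, -0.001]]
force: [-0.1, 0.4, 1.7]
finger_gap: 0.0273
```

```bash
python3 g.py .6245 -.0115 .185 .6 .25 .185
```

```text
t 15.55 p [0.463  0.4214 0.0675] gap 0.0273 f [-0.1  0.4  1.7] j [ -46.   44.    2.   98.   -2.   39. -109.]
[0.6245, -0.0115, 0.185] -> [-117.6  461.1   29.4]
[0.6, 0.25, 0.185] -> [-117.5  212.4  -55.1]
```

>>> jog_arm(increments=[-15,0,0,0,0,0,1,-45,0,0,0,0,0,1,-75,12,1,0,0,0,1,-105,38,3,0,0,0,1,-127,72,5,0,0,0,1,-137,110,7,0,0,0,1,-137,150,10,0,0,0,1,-137,190,12,0,0,0,1])

```text
time_s: 16.35
tool_pos: [0.5301, 0.2417, 0.206]
tool_rot: [[0.002, 0.409, -0.913], [0.001, -0.913, -0.409], [-1.0, -0.0, -0.002]]
force: [-0.1, -0.4, -0.2]
finger_gap: 0.0272
```

>>> jog_arm(increments=[0,40,3,0,0,0,1,0,80,5,0,0,0,1,0,120,8,0,0,0,1,0,160,10,0,0,0,1,0,198,12,0,0,0,1,0,232,15,0,0,0,1,0,256,16,0,0,0,1,0,268,17,0,0,0,1])

```text
time_s: 17.15
tool_pos: [0.6241, -0.012, 0.2052]
tool_rot: [[0.001, 0.405, -0.914], [-0.001, -0.914, -0.405], [-1.0, 0.002, -0.001]]
force: [-0.1, 0.4, -0.7]
finger_gap: 0.0277
```

>>> jog_arm(increments=[5,3,0,0,0,0,1,25,3,0,0,0,0,1,50,3,0,0,0,0,1,72,3,0,0,0,0,1,87,3,0,0,0,0,1,90,3,0,0,0,0,1,90,3,0,0,0,0,1])

```text
time_s: 17.85
tool_pos: [0.6242, -0.0097, 0.114]
tool_rot: [[-0.001, 0.41, -0.912], [0.001, -0.912, -0.41], [-1.0, -0.001, 0.001]]
force: [-0.2, 0.4, -0.3]
finger_gap: 0.0272
```

```bash
python3 - <<'E'
from g import *
go([(.6245,-.0115,.0767)])
s=shot('side','s11.png')['image'][150:300,210:360]
cv2.imwrite('pics/x11.png',cv2.resize(s,(600,600)))
E
```

```text
t 17.85 p [ 0.6242 -0.0097  0.114 ] gap 0.0272 f [-0.2  0.4 -0.3] j [ -3.  40.   2.  96.  -2.  44. -66.]
(0.6245, -0.0115, 0.0767) -> [37.3  1.9  0.4]
```

View pics/x11.png

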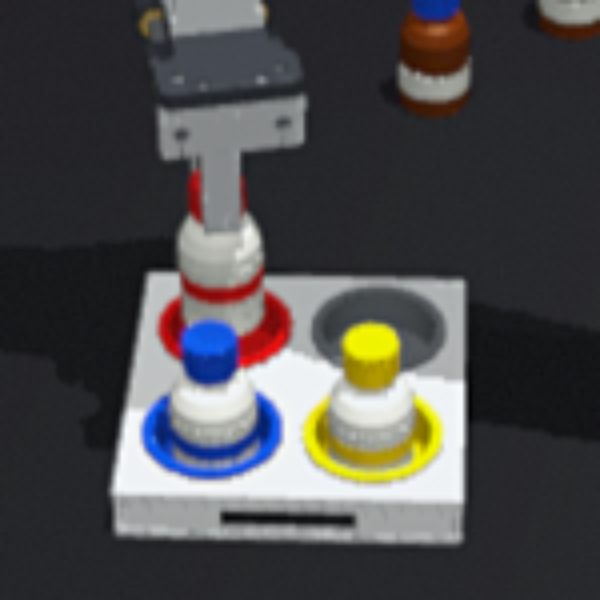

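>>> jog_arm(increments=[10,1,0.5,0,0,0,1,20,1,0.5,0,0,0,1,27,1,0.5,0,0,0,1,32,1,0.5,0,0,0,1,35,1,0.5,0,0,0,1,36.5,1,0.5,0,0,0,1,37,1,0.5,0,0,0,1,37,1,0.5,0,0,0,1])

```text
time_s: 18.7
tool_pos: [0.6248, -0.0125, 0.0774]
tool_rot: [[0.0, 0.408, -0.913], [-0.0, -0.913, -0.408], [-1.0, 0.0, -0.0]]
force: [-0.2, 0.2, -1.2]
finger_gap: 0.0275
```

>>> jog_arm(increments=[0.7,0,0,0,0,0,1,0.7,0,0,0,0,0,1])

```text
time_s: 18.9
tool_pos: [0.6247, -0.0124, 0.0767]
tool_rot: [[0.0, 0.408, -0.913], [0.0, -0.913, -0.408], [-1.0, 0.0, -0.0]]
force: [-0.8, -0.6, -0.0]
finger_gap: 0.0278
```

>>> jog_arm(increments=[0.7,0,0,0,0,0,1,0.7,0,0,0,0,0,1])

```text
time_s: 19.1
tool_pos: [0.6249, -0.0125, 0.0765]
tool_rot: [[0.001, 0.408, -0.913], [0.0, -0.913, -0.408], [-1.0, 0.0, -0.001]]
force: [-1.5, 0.8, 4.1]
finger_gap: 0.0274
```

>>> jog_arm(increments=[-0.4,0,0,0,0,0,1,-0.4,0,0,0,0,0,-0.2,-0.4,0,0,0,0,0,-0.2,-0.4,0,0,0,0,0,-0.2,-10,0,0,0,0,0,-0.2,-30,0,0,0,0,0,-0.2,-65,0,0,0,0,0,-0.2,-113,0,0,0,0,0,-0.2])

```text
time_s: 19.9
tool_pos: [0.623, -0.0125, 0.1887]
tool_rot: [[-0.004, 0.408, -0.913], [-0.0, -0.913, -0.408], [-1.0, -0.002, 0.004]]
force: [1.3, 0.1, 0.4]
finger_gap: 0.0564
```

```bash
python3 - <<'E'
from g import *
go([(.606,.2865,.190),(.606,.2865,.046)])
s=shot('side','s12.png')['image']
a=s[150:300,210:360]; b=s[300:370,205:275]
cv2.imwrite('pics/x12.png',np.hstack([cv2.resize(a,(400,400)),cv2.resize(b,(400,400))]))
d=manip.get_image('top')
I=cv2.imread('pics/top0.png'); c=I[185:225,185:225]; cv2.imwrite('pics/x12b.png',cv2.resize(c,(480,480),interpolation=cv2.INTER_CUBIC))
E
```

```text
t 19.9 p [ 0.623  -0.0125  0.1887] gap 0.0564 f [1.3 0.1 0.4] j [ -3.  35.   2.  92.  -2.  53. -66.]
(0.606, 0.2865, 0.19) -> [  -1.3 -279.8 -106.6]
(0.606, 0.2865, 0.046) -> [ 142.7 -279.6 -107.2]
```

View pics/x12.png

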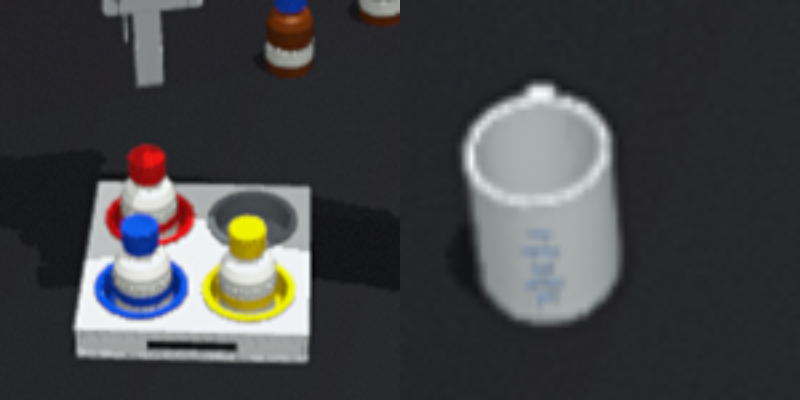

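View pics/x12b.png

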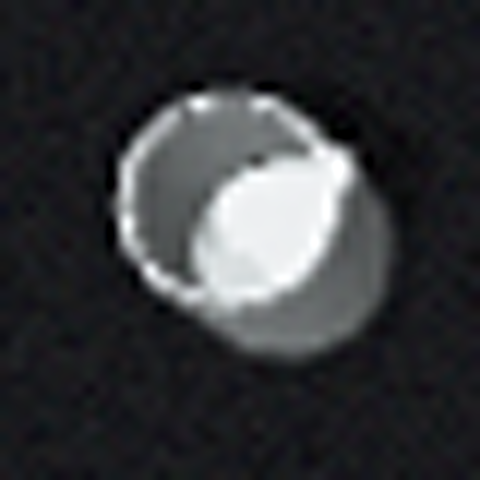

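>>> jog_arm(increments=[0,-28,-10,-8,0,0,-0.5,0,-68,-25,-16,0,0,-0.5,0,-110,-41,-24,0,0,-0.5,0,-152,-57,-32,0,0,-0.5,0,-194,-73,-40,0,0,-0.5,0,-236,-89,-48,0,0,-0.5,0,-268,-101,-56,0,0,-0.5,0,-281,-105,-64,0,0,-0.5])

```text
time_s: 20.8
tool_pos: [0.604, 0.2926, 0.1889]
tool_rot: [[-0.0, 1.0, -0.022], [0.003, -0.022, -1.0], [-1.0, -0.001, -0.003]]
force: [-0.7, 0.1, 0.7]
finger_gap: 0.0705
```

>>> jog_arm(increments=[10,0,0,-7,0,0,-0.5,35,0,0,-14,0,0,-0.5,60,0,0,-17,0,0,-0.5,80,0,0,-17,0,0,-0.5,92,0,0,-17,0,0,-0.5,95,0,0,-17,0,0,-0.5,95,0,0,-17,0,0,-0.5])

```text
time_s: 21.5
tool_pos: [0.6058, 0.287, 0.0939]
tool_rot: [[0.0, 0.965, 0.261], [0.0, 0.261, -0.965], [-1.0, 0.0, 0.0]]
force: [1.0, 0.0, 0.3]
finger_gap: 0.0703
```

```bash
python3 - <<'E'
from g import *
go([(.6065,.2875,.044)])
print(manip.observe()['tool_rot'])
s=shot('side','s13.png')['image'][270:390,170:290]; t=shot('top','t13.png')['image'][160:240,165:245]
cv2.imwrite('pics/x13.png',np.hstack([cv2.resize(s,(400,400)),cv2.resize(t,(400,400))]))
E
```

```text
t 21.5 p [0.6058 0.287  0.0939] gap 0.0703 f [1.  0.  0.3] j [-18.  46. -18.  89.  17.  48. -27.]
(0.6065, 0.2875, 0.044) -> [49.9  0.8 -0.3]
[[ 0.0001  0.9655  0.2605]
 [ 0.      0.2605 -0.9655]
 [-1.      0.0001  0.    ]]
```

View pics/x13.png

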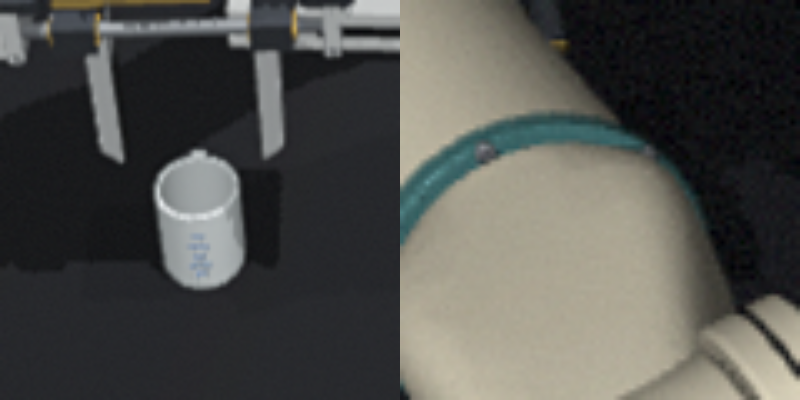

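>>> jog_arm(increments=[10,1,0,0,0,0,-0.5,30,1,0,0,0,0,-0.5,48,1,0,0,0,0,-0.5,58,1,0,0,0,0,-0.5,61,1,0,0,0,0,-0.5,61,1,0,0,0,0,-0.5])

```text
time_s: 22.2
tool_pos: [0.6067, 0.2873, 0.0327]
tool_rot: [[-0.0, 0.965, 0.261], [0.0, 0.261, -0.965], [-1.0, -0.0, -0.0]]
force: [-0.3, 0.2, 0.3]
finger_gap: 0.0701
```

```bash
python3 - <<'E'
from g import *
go([(.6065,.2875,.033)])
s=shot('side','s14.png')['image'][270:390,170:290]
cv2.imwrite('pics/x14.png',cv2.resize(s,(600,600)))
E
```

```text
t 22.2 p [0.6067 0.2873 0.0327] gap 0.0701 f [-0.3  0.2  0.3] j [-18.  50. -16.  90.  19.  42. -28.]
(0.6065, 0.2875, 0.033) -> [-0.3 -0.1 -0.2]
```

View pics/x14.png

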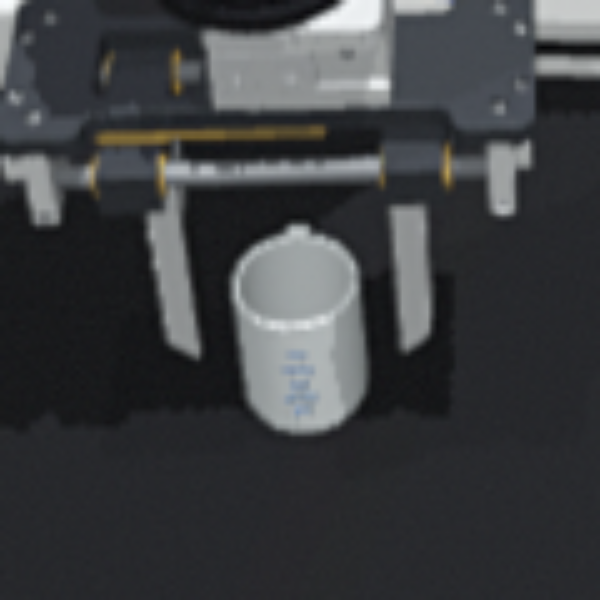

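>>> jog_arm(increments=[0,0,0,0,0,0,0,0,0,0,0,0,0,0.2,0,0,0,0,0,0,1,0,0,0,0,0,0,1,0,0,0,0,0,0,1,0,0,0,0,0,0,1])

```text
time_s: 22.85
tool_pos: [0.6069, 0.2873, 0.0332]
tool_rot: [[0.001, 0.965, 0.261], [0.0, 0.261, -0.965], [-1.0, 0.001, -0.0]]
force: [-0.2, -0.9, 3.6]
finger_gap: 0.0447
```

```bash
python3 - <<'E'
from g import *
go([(.543,-.0285,.183)])
s=shot('side','s15.png')['image'][270:390,170:290]
cv2.imwrite('pics/x15.png',cv2.resize(s,(600,600)))
E
```

```text
t 22.85 p [0.6069 0.2873 0.0332] gap 0.0447 f [-0.2 -0.9  3.6] j [-18.  50. -16.  90.  19.  42. -28.]
(0.543, -0.0285, 0.183) -> [-149.9 -143.9  288.2]
```

View pics/x15.png

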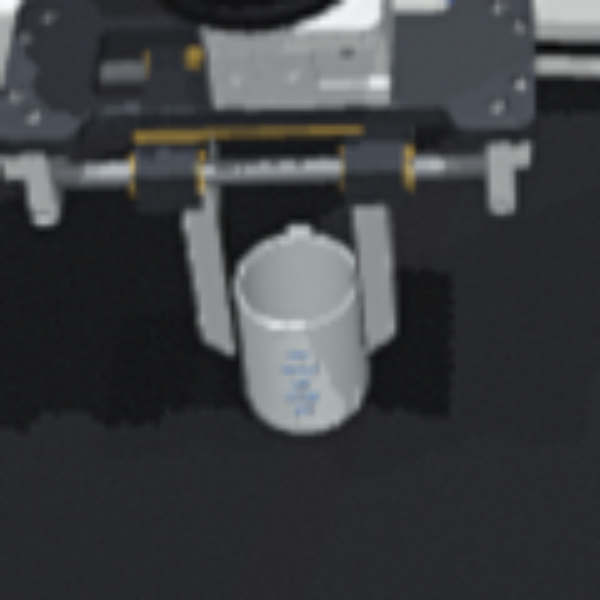

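>>> jog_arm(increments=[-12,0,0,0,0,0,1,-35,0,0,0,0,0,1,-65,0,0,0,0,0,1,-95,-6,12,0,0,0,1,-125,-18,36,0,0,0,1,-143,-32,64,0,0,0,1,-150,-48,96,0,0,0,1,-150,-64,128,0,0,0,1])

```text
time_s: 23.7
tool_pos: [0.5787, 0.1462, 0.185]
tool_rot: [[0.003, 0.965, 0.261], [0.001, 0.261, -0.965], [-1.0, 0.003, 0.0]]
force: [1.0, -0.5, -0.6]
finger_gap: 0.0452
```

>>> jog_arm(increments=[0,-16,32,0,0,0,1,0,-32,64,0,0,0,1,0,-48,96,0,0,0,1,0,-62,124,0,0,0,1,0,-72,145,0,0,0,1,0,-78,156,0,0,0,1,0,-80,160,0,0,0,1,0,-80,160,0,0,0,1])

```text
time_s: 24.5
tool_pos: [0.5428, -0.028, 0.183]
tool_rot: [[0.0, 0.965, 0.261], [0.0, 0.261, -0.965], [-1.0, 0.001, -0.0]]
force: [0.5, 0.1, 1.0]
finger_gap: 0.0452
```

```bash
python3 - <<'E'
from g import *
go([(.543,-.0285,.0425)])
s=shot('side','s16.png')['image'][120:300,190:370]
cv2.imwrite('pics/x16.png',cv2.resize(s,(600,600)))
E
```

```text
t 24.5 p [ 0.5428 -0.028   0.183 ] gap 0.0452 f [0.5 0.1 1. ] j [ 14.  30. -21. 105.  14.  47.   1.]
(0.543, -0.0285, 0.0425) -> [140.5  -0.1   0.6]
```

View pics/x16.png

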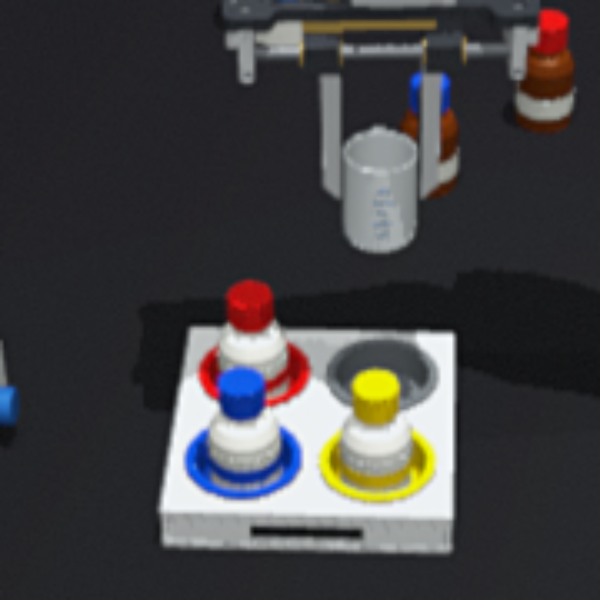

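>>> jog_arm(increments=[12,0,0,0,0,0,1,35,0,0.5,0,0,0,1,60,0,0.5,0,0,0,1,80,0,0.5,0,0,0,1,91,0,0.5,0,0,0,1,95,0,0.5,0,0,0,1,95,0,0.5,0,0,0,1])

```text
time_s: 25.25
tool_pos: [0.5428, -0.0282, 0.0874]
tool_rot: [[-0.001, 0.965, 0.262], [0.0, 0.262, -0.965], [-1.0, -0.0, -0.0]]
force: [-0.1, -0.6, 0.1]
finger_gap: 0.0448
```

```bash
python3 - <<'E'
from g import *
go([(.543,-.0285,.0425)])
S=shot('side','s17.png');s=S['image'][120:300,190:370]
cv2.imwrite('pics/x17.png',cv2.resize(s,(600,600)))
st=manip.observe();R=st['tool_rot'];p=st['tool_pos']
for k in (0,75,97):
  for w in (-.0885,.0885):
    q=np.array(proj(S,p+R[:,1]*w-R[:,0]*k/1000)); print(k,w,((q-[190,120])*600/180).round())
E
```

```text
t 25.25 p [ 0.5428 -0.0282  0.0874] gap 0.0448 f [-0.1 -0.6  0.1] j [ 12.  38. -18. 110.  19.  35.  -3.]
(0.543, -0.0285, 0.0425) -> [44.9  0.1  0.3]
0 -0.0885 [515. 305.]
0 0.0885 [238. 310.]
75 -0.0885 [521. 209.]
75 0.0885 [233. 214.]
97 -0.0885 [522. 180.]
97 0.0885 [231. 184.]
```

View pics/x17.png

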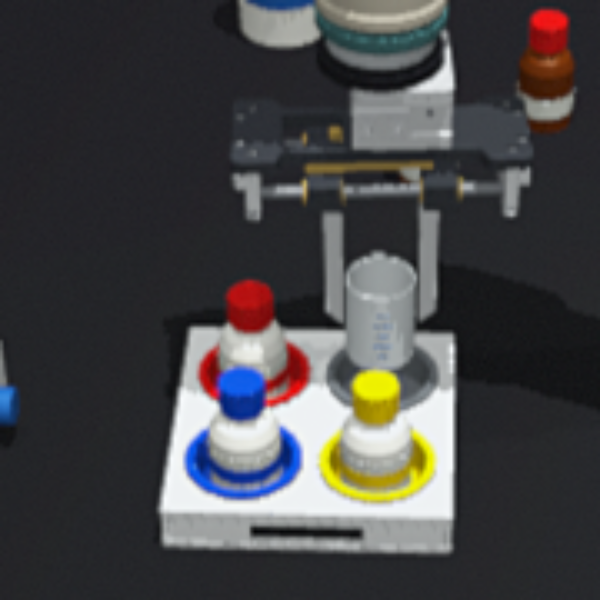

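>>> jog_arm(increments=[0,0,0,6,0,0,1,0,0,0,13,0,0,1,0,0,0,20,0,0,1,0,0,0,27,0,0,1,0,0,0,34,0,0,1,0,0,0,40,0,0,1,0,0,0,40,0,0,1,0,0,0,40,0,0,1])

```text
time_s: 26.1
tool_pos: [0.5434, -0.0287, 0.0885]
tool_rot: [[0.002, 0.908, -0.418], [0.0, -0.418, -0.908], [-1.0, 0.001, -0.001]]
force: [0.0, -0.6, -0.2]
finger_gap: 0.0451
```

>>> jog_arm(increments=[8,0,0,0,0,0,1,18,0,0,0,0,0,1,26,0,0,0,0,0,1,30,0,0,0,0,0,1,30,0,0,0,0,0,1])

```text
time_s: 26.6
tool_pos: [0.5421, -0.0289, 0.0567]
tool_rot: [[-0.002, 0.907, -0.421], [0.0, -0.421, -0.907], [-1.0, -0.002, 0.001]]
force: [0.4, -0.0, -0.2]
finger_gap: 0.0453
```

```bash
python3 - <<'E'
from g import *
go([(.543,-.0285,.0422)])
S=shot('side','s18.png');s=S['image'][120:300,190:370]
cv2.imwrite('pics/x18.png',cv2.resize(s,(600,600)))
E
```

```text
t 26.6 p [ 0.5421 -0.0289  0.0567] gap 0.0453 f [ 0.4 -0.  -0.2] j [  4.  40.  -6. 111.   8.  30. -32.]
(0.543, -0.0285, 0.0422) -> [14.5  0.7 -0.7]
```

View pics/x18.png

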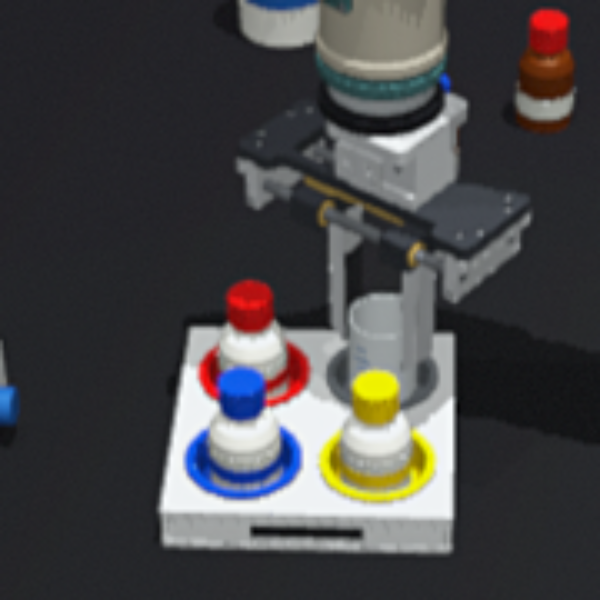

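>>> jog_arm(increments=[5,0,0,0,0,0,1,9,0,0,0,0,0,1,12,0,0,0,0,0,1,13.5,0,0,0,0,0,1,14,0,0,0,0,0,1,14,0,0,0,0,0,1])

```text
time_s: 27.25
tool_pos: [0.5428, -0.0289, 0.0438]
tool_rot: [[0.0, 0.907, -0.421], [0.0, -0.421, -0.907], [-1.0, 0.0, -0.0]]
force: [-0.3, -0.8, -0.1]
finger_gap: 0.0448
```

>>> jog_arm(increments=[0.7,0,0,0,0,0,1,0.7,0,0,0,0,0,1])

```text
time_s: 27.45
tool_pos: [0.5429, -0.0289, 0.0432]
tool_rot: [[0.0, 0.907, -0.421], [-0.0, -0.421, -0.907], [-1.0, 0.0, -0.0]]
force: [-0.8, 0.3, 0.5]
finger_gap: 0.0452
```

>>> jog_arm(increments=[0.7,0,0,0,0,0,1,0.7,0,0,0,0,0,1])

```text
time_s: 27.65
tool_pos: [0.5428, -0.0289, 0.0424]
tool_rot: [[0.0, 0.907, -0.421], [-0.0, -0.421, -0.907], [-1.0, 0.0, 0.0]]
force: [-0.8, -0.4, 0.2]
finger_gap: 0.0452
```

>>> jog_arm(increments=[0.7,0,0,0,0,0,1,0.7,0,0,0,0,0,1])

```text
time_s: 27.85
tool_pos: [0.5429, -0.0289, 0.0421]
tool_rot: [[0.0, 0.907, -0.421], [-0.0, -0.421, -0.907], [-1.0, 0.0, -0.0]]
force: [-1.2, -0.5, 4.2]
finger_gap: 0.0451
```

Contact with the floor. Release and rise.

>>> jog_arm(increments=[-0.4,0,0,0,0,0,1,-0.4,0,0,0,0,0,-0.2,-0.4,0,0,0,0,0,-0.2,-0.4,0,0,0,0,0,-0.2,-8,0,0,0,0,0,-0.2,-25,0,0,0,0,0,-0.2,-60,0,0,0,0,0,-0.2,-105,0,0,0,0,0,-0.2])

```text
time_s: 28.65
tool_pos: [0.5414, -0.0288, 0.1469]
tool_rot: [[-0.004, 0.907, -0.421], [0.0, -0.421, -0.907], [-1.0, -0.003, 0.001]]
force: [1.3, -0.7, -0.3]
finger_gap: 0.0564
```

>>> jog_arm(increments=[-35,0,0,0,0,0,-0.2,-70,20,5,0,0,0,-0.2,-90,50,30,0,0,0,-0.2,-90,80,65,0,0,0,-0.2,-90,95,105,0,0,0,-0.2,-90,105,145,0,0,0,-0.2,-90,110,185,0,0,0,-0.2,-90,110,200,0,0,0,-0.2])

```text
time_s: 29.45
tool_pos: [0.5561, -0.2622, 0.2369]
tool_rot: [[-0.001, 0.904, -0.427], [-0.003, -0.427, -0.904], [-1.0, 0.0, 0.003]]
force: [-1.2, -0.7, 1.0]
finger_gap: 0.0563
```

```bash
python3 - <<'E'
from g import *
go([])
S=shot('side','s19.png');T=shot('top','t19.png')
cv2.imwrite('pics/x19.png',np.hstack([cv2.resize(S['image'][180:300,220:340],(400,400)),cv2.resize(T['image'][160:270,260:370],(400,400))]))
E
```

```text
t 29.45 p [ 0.5561 -0.2622  0.2369] gap 0.0563 f [-1.2 -0.7  1. ] j [27. 31. -7. 91.  4. 58. -7.]
```

View pics/x19.png

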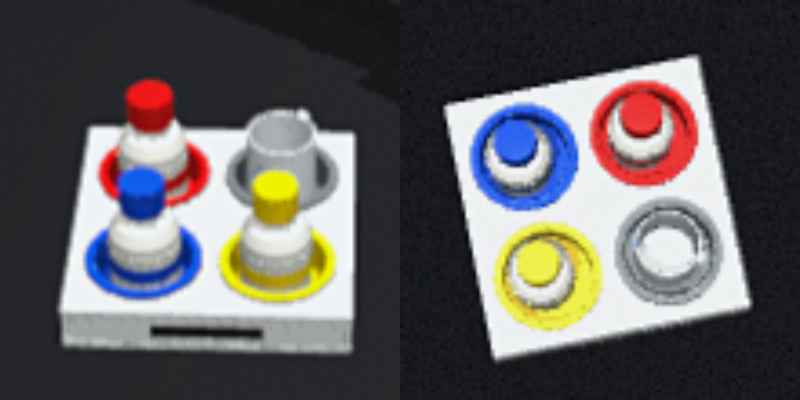

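View pics/t19.png

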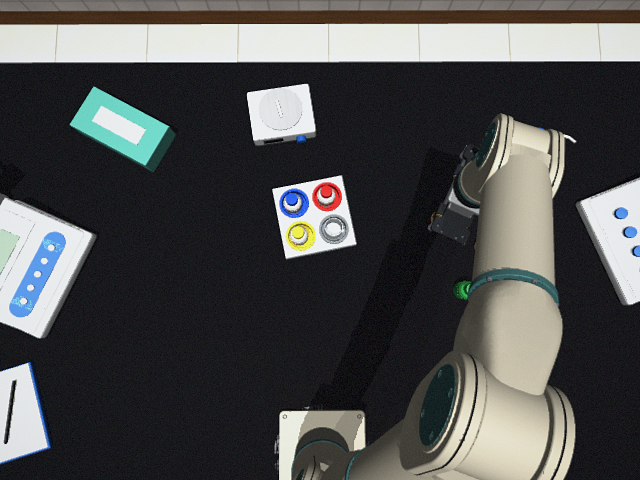

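View pics/s19.png

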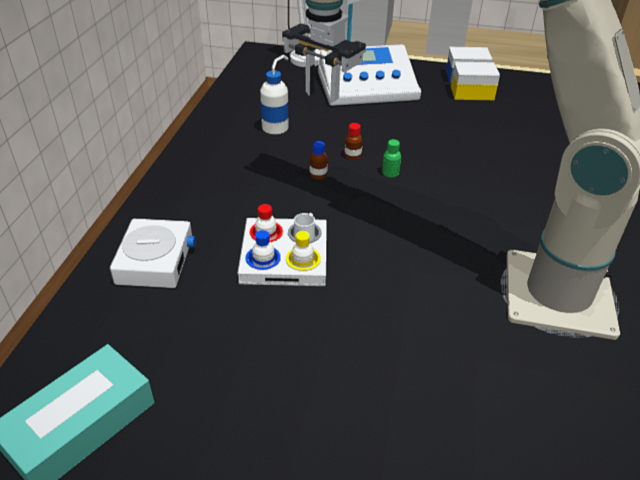

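>>> jog_arm(increments=[0,0,0,0,0,0,-0.2,0,0,0,0,0,0,-0.2,0,0,0,0,0,0,-0.2])

```text
time_s: 29.85
tool_pos: [0.5593, -0.2542, 0.2368]
tool_rot: [[0.001, 0.909, -0.418], [0.001, -0.418, -0.909], [-1.0, 0.0, -0.001]]
force: [-0.8, 0.3, -0.3]
finger_gap: 0.0563
```

```bash
python3 -c "
from g import *
go([]); print(manip.close_job())"
```

```text
t 29.85 p [ 0.5593 -0.2542  0.2368] gap 0.0563 f [-0.8  0.3 -0.3] j [26. 31. -7. 91.  4. 58. -7.]
the job is handed in; nothing more can be done
None
```

The caddy is loaded and the job is handed in, after about 30 s of robot time. The white blue-, yellow- and red-capped bottles went into the cups of their own colours, and the rinse beaker went into the grey cup, mouth up. I lowered each one until the wrist force showed contact with the cup floor (4–7 N) before letting go.

The last side and top pictures show all four standing upright in the right cups. In the side picture the two brown bottles and the green look-alike stand where they were; in the top picture the arm hides the brown ones. The gripper was empty and clear at z ≈ 0.24 m.

No check failed. The two cameras disagreed by up to about 4–5 mm on some positions, so I mostly used values between them, and every piece fitted its cup.

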